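# Open the safety cap of the cleaner on a cheese stall

## Robot

A 6-joint arm with a two-finger parallel gripper is mounted at the origin on the work surface. World frame = base frame: x ahead of the robot, y to its left, z up, the work surface at z = 0. Lengths are in m, angles in degrees, forces in N, time in s.
With the tool pointing down it reaches from about 0.375 to 0.9 m from the base axis. Payload 3.1 kg.
Tool frame: the origin (TCP) lies midway between the tips of the shut fingers; the grasp point (between the pads) lies bot.hold_point_z behind it (bot.hold_point_z is the distance from the TCP to the grasp point, in m); z points along the fingers, y is the direction in which the jaws open and shut (so a half turn about z gives the same grasp; the last joint's range is limited). The gripper opens to 87 mm and grips with 3 to 60 N. Pads are 19 mm wide; open, the fingers measure 117 mm over their backs; the gripper's body (75 mm by 190 mm) begins 51 mm behind the grasp point.
Start: joints at [-82.42, 30.224, 82.088, -0, 67.689, -10.227], TCP at [0.191, -0.595, 0.223] pointing down, gripper open.
Joint ranges: [-176.69, 176.69], [-43.24, 126.21], [12.49, 139.97], [-82, 262], [0, 151.66], [-163.58, 163.58]. Speed limits (degrees/s): [159.86, 159.86, 180, 180, 180, 180].

## Interface

Orientations are given as a 3x3 rotation matrix whose columns are the frame's x, y, z axes.
In Python, from rig import bot, vision, hand_in gives the robot as it stands. The module is installed in compiled form; this text tells all that it offers.
- The arm moves only by the shell command python3 -m handwheel 'ROWS'. ROWS is JSON, a list of rows, each an object of numbers: "hand": the gripper's target within -1 to 1 (fully open at 1, half-way at 0, shut at -1); "dx", "dy", "dz": the shift along the world's x, y, z in cm; "wx", "wy", "wz": the turn, a rotation vector about the world's x, y, z in rad. In form: [{"hand": .., "dx": .., "dy": .., "dz": .., "wx": .., "wy": .., "wz": ..}, ...]. A call has 1 to 10 rows; each row shifts and turns the commanded pose from where the row before left it; what a row does not reach is not made up. A row lasts 1/10 s, in which the tool goes at most 50 mm and 8.59 degrees, less where a joint would pass 70% of its speed; a pose out of reach is approached as far as the arm can. A call with a gripper value outside its range is refused whole. The fingers move at their own pace and stop on an object; the grip force is fixed at half the most. Time passes only in rows, so rows that do not move let the fingers close. It gives the time, the measured TCP pose, the force and the opening at its end, in the units of the state.
- bot.read_state(): the state, without advancing time (a new reading comes with each control period).
- vision.capture(name): name is "scene" or "top"; returns (picture, depth): 384x512x3 uint8, red, green, blue; 384x512 float32, m along the optical axis (not along the pixel's ray), 0 where there is no reading.
- vision.get_calibration(name): a dict with "fx", "fy", "cx", "cy" (pixels), "rvec" (rotation vector, rad) and "tvec" (3), from world to camera coordinates, as OpenCV has them. Camera axes: x right, y down, z forward; pixel columns grow to the right and rows downward; lengths in m; the calibration is good to about 2 mm. A picture is of the moment at which its call begins. get_calibration takes no time and is no camera call.
- hand_in(): hands the job in, once; it reports no verdict.
The state is a dict: "time_s": time; "joint_positions": joint angles; "qvel": joint speeds; "tau": joint torques, N m; "position": TCP position; "tcp_rot": TCP orientation; "force": force on the tool from outside, world axes, zero at the start; "moment": the same for the moment, N m; "opening": opening from 0.0 (shut) to 1.0 (fully open).
Only numpy, scipy, OpenCV 4.12 (cv2) and the standard library are available. Lean on these libraries where they do the work, as an engineer would, in place of code of your own. Each camera call takes 0.05 s, during which the arm holds its last target.

## Task

The stall is about to be washed down: open the blue cleaner canister by pushing its red safety cap down, turning it about a fifth of a turn anticlockwise (seen from above) while it is pushed, and lifting it off. Finish still holding the cap in the gripper, level and still, about 10 cm straight above the open neck; do not put it down or let go. Leave the other things on the counter where they stand.

Things in the scene. Friction and masses are not known exactly. Their poses are not given: they have to be found in the camera images.
- canister: Blue cleaner canister with a pale label, fixed to the counter by a round steel foot (120 mm across); it cannot move. Origin: centre of the foot's underside, z up. Body 90 mm across up to 95 mm height, tapering to a collar 53 mm across, 118 to 135 mm high. Its yaw varies; the cap starts locked, its x axis along the canister's.
- cap: Red push-and-turn safety cap on the blue canister: round, 54 mm across, 36 mm high, 25-50 g, white arrows on top; loose, held on by two inner lugs. Origin: centre of its lower rim, z up. Locked, the rim is 144 mm above the counter, the top at 180 mm, with a free gap of 9 mm under the rim. Unpushed it neither lifts nor turns more than some 5 degrees.
- cap_top (a point): Centre of the cap's top face, 36 mm above its origin. Pushing: a spring inside resists with about 6 N at first and 0.8 N more per mm. Pushed 4 mm or more (6 to 7 mm is safe, 9 mm is the bottom) the cap can be turned.
- cap_side (a point): Point on the cap's axis 24 mm above its lower rim: a height to grip, from above, at any yaw. Turning, while pushed: anticlockwise seen from above (yaw grows); free from about 50 degrees on, end stop at about 82 degrees (65 to 72 is a good turn). Then stop pushing: the spring raises it 3 mm and it lifts straight up, its lugs clear of the neck after 15 mm, all of it after 33 mm.
- neck_rim (a point): Centre of the top rim of the canister's white neck, 163 mm above the counter, on the canister's axis. The neck is 44 mm across over its ledges. A grey sprung disc, 22 mm across, stands 14 mm above the rim once the cap is off.
- vinegar_jug: Bystander: amber jug with a green cap, 84 mm across, 155 mm high, loose, stands upright. It may stand left or right of the blue canister. Origin: centre of its underside.
- scrub_brush: Bystander: wooden scrubbing brush, 170 x 34 x 36 mm, lying along its x axis on the bristles. Origin: centre of its underside.
- dish: Bystander: white bowl, 120 mm across, 45 mm high. Origin: centre of its underside.
- cheese_wedge: Bystander: yellow cheese wedge, about 130 x 100 mm, 60 mm high. Origin: middle of its underside.
- spray_bottle: Bystander: clear spray bottle with a grey head, 68 mm across, 177 mm high. Origin: centre of its underside.
- salami_stack: Bystander: bundle of five salamis, 110 x 155 mm, 67 mm high. Origin: centre of its underside.
- scraper: Bystander: steel scraper with a dark wooden handle, 105 x 110 mm, 18 mm high, lying flat. Origin: underside of the handle's middle.
There are look-alikes about, which are no part of the job. Of the things that look like the cap, the middle-sized one is meant. There is more than one size of the canister; the one meant has the size given above.

How it is judged:
By the outcome, as a careful person would: the job done as asked, in the order asked, and still so for the second after the job is handed in, while the arm keeps its last pose, push and grip.
It also fails if it takes over 42 s, if anything falls off the work surface, if the arm or the gripper's body presses on something with over 40 N, if the wrist force passes 120 N, or if a joint passes its speed limit or range.

## Working session

There is one attempt and no reset: what is moved stays moved. The work goes in short steps, Python scripts to look and compute and a shell command to move; the robot and the scene stay as the last step left them, time stands still between calls to the robot, and variables do not carry over. Pictures are saved under pics/ and viewed, and the job is handed in when it is done.

```bash
mkdir -p pics
python3 - <<'E'
from rig import bot, vision
import cv2,numpy as np
for n in ("scene","top"):
    p,d=vision.capture(n); cv2.imwrite(f"pics/{n}0.png",p[...,::-1]); np.save(f"{n}d.npy",d); np.save(f"{n}p.npy",p)
    print(vision.get_calibration(n))
s=bot.read_state(); print(s, bot.hold_point_z)
E
```

```text
{'fx': 473.08842250255776, 'fy': 473.08842250255776, 'cx': 255.73114438959715, 'cy': 192.076704111807, 'rvec': array([ 0.66546347,  2.76897162, -0.89870025]), 'tvec': array([ 0.51315878, -0.1327575 ,  1.86009624])}
{'fx': 409.56123572403493, 'fy': 409.56123572403493, 'cx': 251.5290824186638, 'cy': 188.33470723102292, 'rvec': array([ 2.16028286, -2.16081174,  0.13460476]), 'tvec': array([0.00933884, 0.5971104 , 1.19943637])}
{'time_s': 0.1, 'joint_positions': array([-8.24199624e+01,  3.02735281e+01,  8.21479359e+01, -5.87400127e-05,
        6.76897084e+01, -1.02280694e+01]), 'qvel': array([-0.04979157, -0.08936091, -0.14422123, -0.06509914, -0.01567995,
        0.00389724]), 'tau': array([ 3.46135903e-04, -4.40984380e+01, -1.77150607e+01,  6.35682978e-02,
        5.33603760e-02, -4.08625010e-05]), 'position': array([ 0.19107642, -0.59439303,  0.22167684]), 'tcp_rot': array([[ 9.52086054e-01,  3.05830147e-01, -2.56890267e-04],
       [ 3.05830062e-01, -9.52084174e-01,  1.92324312e-03],
       [ 3.43604568e-04, -1.90965772e-03, -9.99998118e-01]]), 'force': array([ 0.23308762, -0.07031698, -0.87922508]), 'moment': array([ 0.05210067,  0.01324613, -0.01723028]), 'opening': 1.003442892798707} 0.0187
```

View pics/scene0.png

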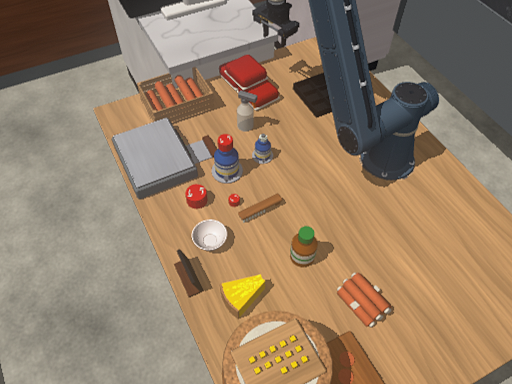

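View pics/top0.png

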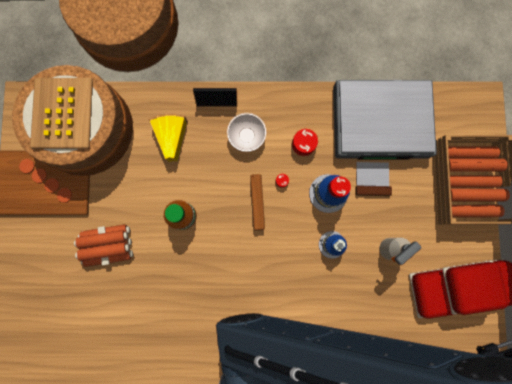

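Cap candidates in the scene view are the large loose red one (196,195), the small loose one (235,200), and the middle-sized one on the large blue canister (226,142). The canisters are the large one (226,160) and a small one with a white/blue top (263,150). I'll measure them and enlarge the crops to confirm.

```bash
cat > h.py <<'E'
import cv2,numpy as np
from rig import vision
def world(n,d):
    c=vision.get_calibration(n); R=cv2.Rodrigues(c['rvec'])[0]; t=c['tvec']
    v,u=np.mgrid[:384,:512]
    P=np.stack([(u-c['cx'])/c['fx']*d,(v-c['cy'])/c['fy']*d,d],-1)
    W=(P-t)@R
    W[d==0]=np.nan
    return W
def red(p):
    h=cv2.cvtColor(p,cv2.COLOR_RGB2HSV); return (((h[...,0]<8)|(h[...,0]>172))&(h[...,1]>150)&(h[...,2]>70))
E
python3 - <<'E'
from h import *
for n,boxes in (("scene",dict(can=(210,130,242,160),big=(184,182,210,210),small=(226,192,243,208))),("top",dict(can=(325,170,355,205),big=(288,125,322,158),small=(272,170,292,190)))):
    p=np.load(n+"p.npy");d=np.load(n+"d.npy");W=world(n,d);m=red(p)
    for k,(a,b,c,e) in boxes.items():
        mm=np.zeros_like(m);mm[b:e,a:c]=m[b:e,a:c]; mm&=d>0
        w=W[mm]; zt=np.percentile(w[:,2],95); t=w[w[:,2]>zt-.006]
        (cx,cy),r=cv2.minEnclosingCircle((t[:,:2]*1000).astype(np.float32))
        print(n,k,len(w),'ztop',zt.round(4),'mean',t.mean(0).round(4),'circ',round(cx,1),round(cy,1),'dia',round(2*r,1))
    # heights around
    x=cv2.resize(p[120:215,180:290] if n=="scene" else p[110:270,260:400],None,fx=5 if n=="top" else 7,fy=5 if n=="top" else 7,interpolation=cv2.INTER_CUBIC)
    cv2.imwrite(f"pics/{n}crop.png",x[:600,:800,::-1])
    # blue small canister & spray
    if n=="top":
        for nm,(u0,v0,u1,v1) in dict(smallcan=(316,232,350,260),spray=(378,235,425,292),brush=(248,172,268,232),box=(334,80,434,158),scraper=(354,165,394,198)).items():
            w=W[v0:v1,u0:u1].reshape(-1,3); w=w[w[:,2]>.012]
            print(nm,w.min(0).round(3),w.max(0).round(3))
E
```

```text
scene can 199 ztop 0.1812 mean [ 0.5883 -0.2217  0.1785] circ 587.2 -222.4 dia 58.6
scene big 378 ztop 0.0526 mean [ 0.7465 -0.148   0.0498] circ 745.8 -148.9 dia 76.7
scene small 104 ztop 0.0297 mean [ 0.6294 -0.0763  0.0266] circ 627.1 -79.5 dia 39.7
top can 291 ztop 0.1827 mean [ 0.5859 -0.2271  0.1798] circ 585.9 -227.5 dia 54.5
top big 473 ztop 0.0532 mean [ 0.7404 -0.1534  0.0503] circ 741.9 -154.2 dia 75.3
top small 131 ztop 0.0304 mean [ 0.6242 -0.0852  0.0274] circ 624.6 -84.4 dia 39.5
smallcan [ 0.399 -0.265  0.012] [ 0.46  -0.201  0.123]
spray [ 0.291 -0.509  0.012] [ 0.448 -0.369  0.183]
brush [ 0.472 -0.028  0.025] [0.642 0.014 0.043]
box [ 0.69  -0.55   0.013] [ 0.934 -0.248  0.073]
scraper [ 0.579 -0.42   0.012] [ 0.61  -0.311  0.025]
```

View pics/scenecrop.png

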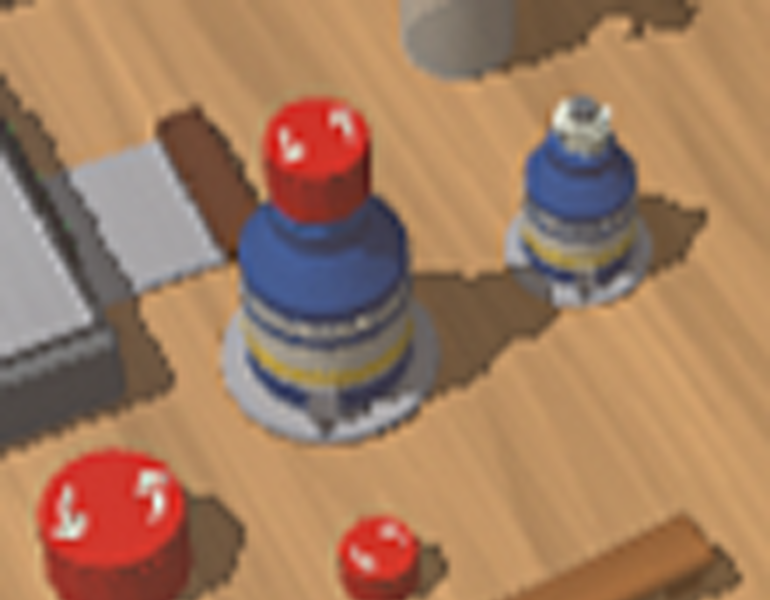

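View pics/topcrop.png

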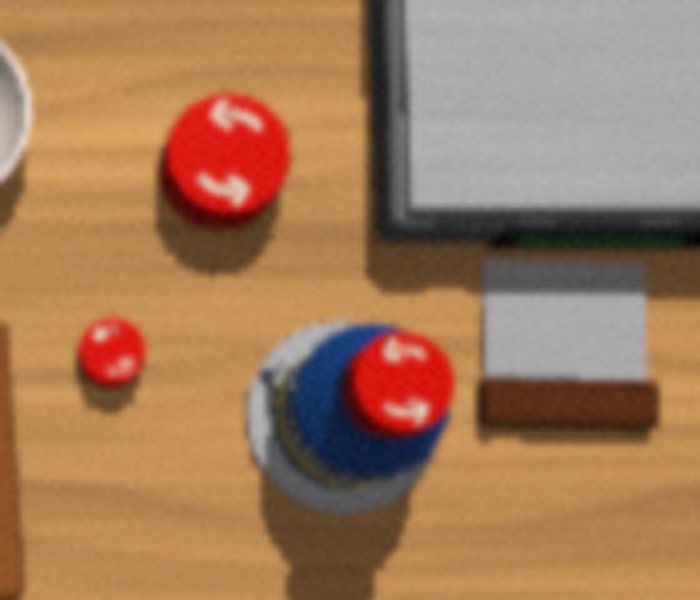

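The middle cap, on the large canister, is the one meant: measured 54 mm across with its top at 0.181, which matches. The others are 76 mm and 40 mm. The two cameras put it at about (0.5866, -0.225). I'll raise and move over it.

```bash
python3 -m handwheel '[{"hand":1,"dz":3},{"hand":1,"dz":3},{"hand":1,"dx":2.6,"dy":2.4},{"hand":1,"dx":2.6,"dy":2.4},{"hand":1,"dx":2.6,"dy":2.4},{"hand":1,"dx":2.6,"dy":2.4},{"hand":1,"dx":2.6,"dy":2.4},{"hand":1,"dx":2.6,"dy":2.4},{"hand":1,"dx":2.6,"dy":2.4},{"hand":1,"dx":2.6,"dy":2.4}]'
python3 -m handwheel '[{"hand":1,"dx":2.6,"dy":2.4},{"hand":1,"dx":2.6,"dy":2.4},{"hand":1,"dx":2.6,"dy":2.4},{"hand":1,"dx":2.6,"dy":2.4},{"hand":1,"dx":2.6,"dy":2.4},{"hand":1,"dx":2.6,"dy":2.4},{"hand":1,"dx":2.6,"dy":2.4},{"hand":1},{"hand":1}]'
```

```text
invalid input
invalid input
```

```bash
python3 -m handwheel '[{"hand":1,"dx":0,"dy":0,"dz":3,"wx":0,"wy":0,"wz":0},{"hand":1,"dx":0,"dy":0,"dz":3,"wx":0,"wy":0,"wz":0},{"hand":1,"dx":2.6,"dy":2.4,"dz":0,"wx":0,"wy":0,"wz":0},{"hand":1,"dx":2.6,"dy":2.4,"dz":0,"wx":0,"wy":0,"wz":0},{"hand":1,"dx":2.6,"dy":2.4,"dz":0,"wx":0,"wy":0,"wz":0},{"hand":1,"dx":2.6,"dy":2.4,"dz":0,"wx":0,"wy":0,"wz":0},{"hand":1,"dx":2.6,"dy":2.4,"dz":0,"wx":0,"wy":0,"wz":0},{"hand":1,"dx":2.6,"dy":2.4,"dz":0,"wx":0,"wy":0,"wz":0},{"hand":1,"dx":2.6,"dy":2.4,"dz":0,"wx":0,"wy":0,"wz":0}]'
```

```text
time_s: 1.0
position: [0.3739, -0.4257, 0.2821]
tcp_rot: [[0.952, 0.306, -0.0], [0.306, -0.952, 0.001], [-0.0, -0.001, -1.0]]
force: [0.2, -0.9, -0.0]
opening: 1.002
```

```bash
python3 -m handwheel '[{"hand":1,"dx":2.7,"dy":2.5,"dz":0,"wx":0,"wy":0,"wz":0},{"hand":1,"dx":2.7,"dy":2.5,"dz":0,"wx":0,"wy":0,"wz":0},{"hand":1,"dx":2.7,"dy":2.5,"dz":0,"wx":0,"wy":0,"wz":0},{"hand":1,"dx":2.7,"dy":2.5,"dz":0,"wx":0,"wy":0,"wz":0},{"hand":1,"dx":2.7,"dy":2.5,"dz":0,"wx":0,"wy":0,"wz":0},{"hand":1,"dx":2.7,"dy":2.5,"dz":0,"wx":0,"wy":0,"wz":0},{"hand":1,"dx":2.7,"dy":2.5,"dz":0,"wx":0,"wy":0,"wz":0},{"hand":1,"dx":2.4,"dy":2.6,"dz":0,"wx":0,"wy":0,"wz":0},{"hand":1,"dx":0,"dy":0,"dz":0,"wx":0,"wy":0,"wz":0},{"hand":1,"dx":0,"dy":0,"dz":0,"wx":0,"wy":0,"wz":0}]'
python3 - <<'E'
from h import *
from rig import bot
s=bot.read_state();print(s['position'],s['force'],s['joint_positions'].round(1))
for n in("scene","top"):
    p,d=vision.capture(n)
    c=vision.get_calibration(n)
    q=p.copy()
    for P in ([*s['position']],):
        uv=cv2.projectPoints(np.array([P]),c['rvec'],c['tvec'],np.array([[c['fx'],0,c['cx']],[0,c['fy'],c['cy']],[0,0,1]]),None)[0].ravel();print(n,uv)
    u,v=uv.astype(int)
    cv2.imwrite(f"pics/{n}1.png",cv2.resize(p[max(0,v-60):v+90,max(0,u-80):u+80],None,fx=4,fy=4,interpolation=cv2.INTER_CUBIC)[:600,:,::-1])
    np.save(n+"p1.npy",p);np.save(n+"d1.npy",d)
E
```

```text
time_s: 2.0
position: [0.5861, -0.2252, 0.2818]
tcp_rot: [[0.951, 0.308, -0.002], [0.308, -0.951, 0.0], [-0.001, -0.001, -1.0]]
force: [-1.1, -0.3, -0.1]
opening: 1.005
[ 0.58608511 -0.22522632  0.28183815] [-1.11660966 -0.32412535 -0.1430513 ] [-31.2  27.2  77.5  -0.   75.4  40.9]
scene [223.49672134 118.22199448]
top [348.73555268 180.59704901]
```

View pics/scene1.png

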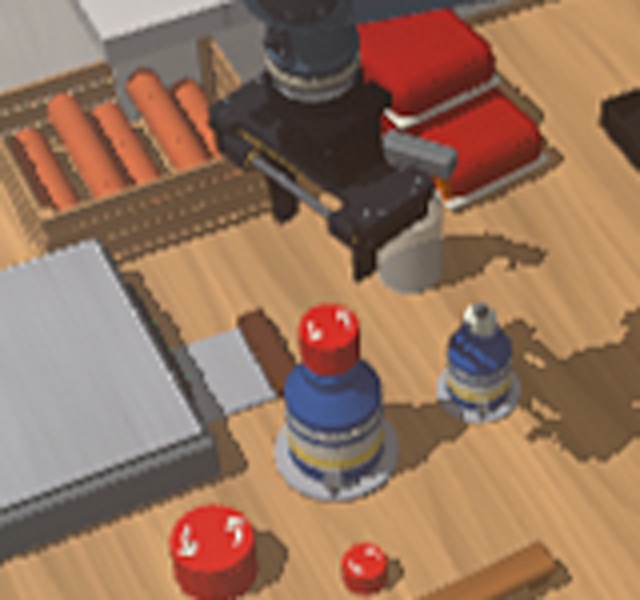

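View pics/top1.png

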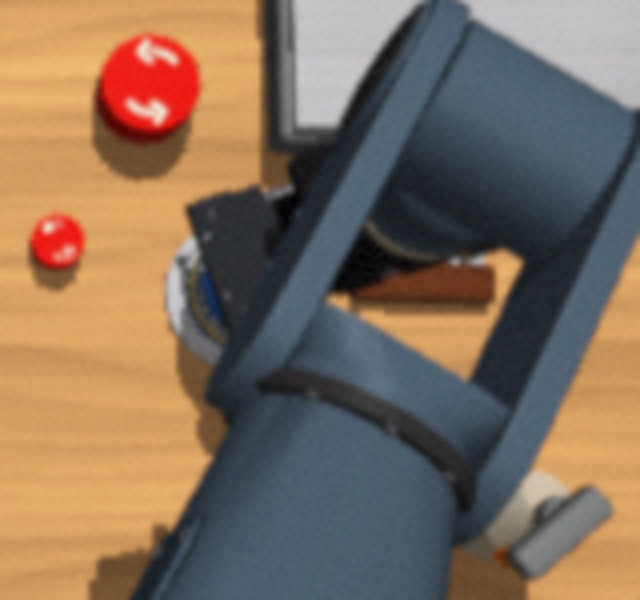

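Fingertips in the scene crop are at (283,215) and (362,278). Their midpoint agrees with the projected TCP within about 1.5 px, and the cap is straight below at (330,325). Descending to grip height, TCP z about 0.150.

```bash
python3 -m handwheel '[{"hand":1,"dx":0.1,"dy":0.1,"dz":-2,"wx":0,"wy":0,"wz":0},{"hand":1,"dx":0,"dy":0,"dz":-2,"wx":0,"wy":0,"wz":0},{"hand":1,"dx":0,"dy":0,"dz":-2,"wx":0,"wy":0,"wz":0},{"hand":1,"dx":0,"dy":0,"dz":-2,"wx":0,"wy":0,"wz":0},{"hand":1,"dx":0,"dy":0,"dz":-2,"wx":0,"wy":0,"wz":0},{"hand":1,"dx":0,"dy":0,"dz":-2,"wx":0,"wy":0,"wz":0},{"hand":1,"dx":0,"dy":0,"dz":-1.2,"wx":0,"wy":0,"wz":0},{"hand":1,"dx":0,"dy":0,"dz":0,"wx":0,"wy":0,"wz":0},{"hand":1,"dx":0,"dy":0,"dz":0,"wx":0,"wy":0,"wz":0}]'
python3 - <<'E'
from h import *
p,d=vision.capture("scene")
cv2.imwrite("pics/scene2.png",cv2.resize(p[100:200,180:280],None,fx=6,fy=6,interpolation=cv2.INTER_CUBIC)[...,::-1])
E
```

```text
time_s: 3.0
position: [0.5871, -0.2258, 0.151]
tcp_rot: [[0.952, 0.305, 0.0], [0.305, -0.952, -0.0], [0.0, 0.0, -1.0]]
force: [0.7, 0.1, 0.0]
opening: 1.002
```

View pics/scene2.png

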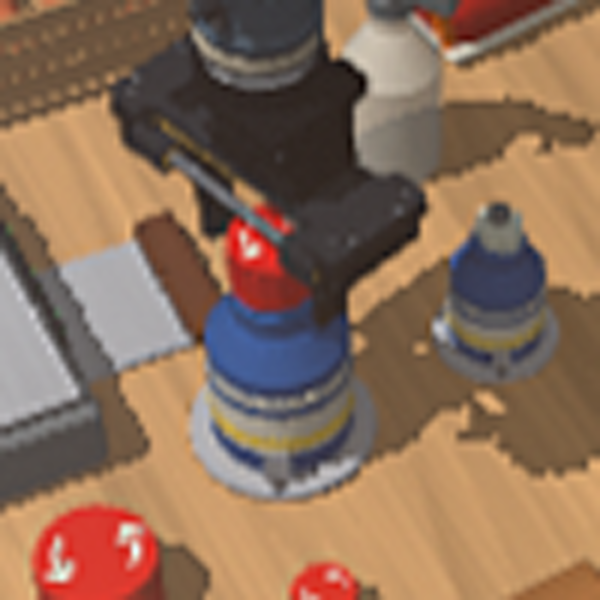

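The cap (268,262) sits between the fingers, at about (213,205) and (330,300). I'll close to roughly 58 mm first to feel for off-centre contact.

```bash
python3 -m handwheel '[{"hand":0.33,"dx":0,"dy":0,"dz":0,"wx":0,"wy":0,"wz":0},{"hand":0.33,"dx":0,"dy":0,"dz":0,"wx":0,"wy":0,"wz":0},{"hand":0.33,"dx":0,"dy":0,"dz":0,"wx":0,"wy":0,"wz":0},{"hand":0.33,"dx":0,"dy":0,"dz":0,"wx":0,"wy":0,"wz":0}]'
```

```text
time_s: 3.45
position: [0.5873, -0.225, 0.1509]
tcp_rot: [[0.952, 0.306, 0.001], [0.306, -0.952, -0.0], [0.0, 0.0, -1.0]]
force: [-0.2, 0.2, -0.7]
opening: 0.73
```

```bash
python3 -m handwheel '[{"hand":0.33,"dx":0,"dy":0,"dz":0,"wx":0,"wy":0,"wz":0},{"hand":0.33,"dx":0,"dy":0,"dz":0,"wx":0,"wy":0,"wz":0},{"hand":0.33,"dx":0,"dy":0,"dz":0,"wx":0,"wy":0,"wz":0}]'
```

```text
time_s: 3.75
position: [0.5876, -0.2259, 0.1507]
tcp_rot: [[0.952, 0.306, 0.001], [0.306, -0.952, -0.002], [0.0, 0.002, -1.0]]
force: [1.1, -2.3, -1.5]
opening: 0.664
```

```bash
python3 -m handwheel '[{"hand":0.33,"dx":0,"dy":-0.1,"dz":0,"wx":0,"wy":0,"wz":0},{"hand":0.33,"dx":0,"dy":0,"dz":0,"wx":0,"wy":0,"wz":0},{"hand":0.26,"dx":0,"dy":0,"dz":0,"wx":0,"wy":0,"wz":0},{"hand":0.26,"dx":0,"dy":0,"dz":0,"wx":0,"wy":0,"wz":0},{"hand":0.26,"dx":0,"dy":0,"dz":0,"wx":0,"wy":0,"wz":0}]'
```

```text
time_s: 4.25
position: [0.5877, -0.2274, 0.1506]
tcp_rot: [[0.952, 0.306, 0.001], [0.306, -0.952, -0.002], [0.001, 0.003, -1.0]]
force: [1.7, -5.4, -1.6]
opening: 0.634
```

```bash
python3 -m handwheel '[{"hand":0.26,"dx":0.05,"dy":-0.15,"dz":0,"wx":0,"wy":0,"wz":0},{"hand":0.26,"dx":0,"dy":0,"dz":0,"wx":0,"wy":0,"wz":0},{"hand":0.26,"dx":0,"dy":0,"dz":0,"wx":0,"wy":0,"wz":0}]'
```

```text
time_s: 4.55
position: [0.5877, -0.2276, 0.1506]
tcp_rot: [[0.952, 0.306, 0.0], [0.306, -0.952, -0.0], [0.0, 0.0, -1.0]]
force: [0.5, -3.1, -0.6]
opening: 0.63
```

```bash
python3 -m handwheel '[{"hand":-1,"dx":0,"dy":0,"dz":0,"wx":0,"wy":0,"wz":0},{"hand":-1,"dx":0,"dy":0,"dz":0,"wx":0,"wy":0,"wz":0},{"hand":-1,"dx":0,"dy":0,"dz":0,"wx":0,"wy":0,"wz":0},{"hand":-1,"dx":0,"dy":0,"dz":0,"wx":0,"wy":0,"wz":0},{"hand":-1,"dx":0,"dy":0,"dz":0,"wx":0,"wy":0,"wz":0}]'
python3 - <<'E'
from rig import bot
s=bot.read_state();print(s['position'],s['force'],s['moment'],s['opening'])
E
```

```text
time_s: 5.05
position: [0.5878, -0.2279, 0.1506]
tcp_rot: [[0.952, 0.306, 0.0], [0.306, -0.952, -0.001], [0.0, 0.001, -1.0]]
force: [1.5, -4.7, -1.5]
opening: 0.614
[ 0.58784867 -0.22792589  0.15058863] [ 1.48585636 -4.73724903 -1.51374134] [-0.74314587 -0.27016359  0.00676989] 0.6137739345599913
```

```bash
python3 -m handwheel '[{"hand":-1,"dx":0.03,"dy":-0.1,"dz":0,"wx":0,"wy":0,"wz":0},{"hand":-1,"dx":0,"dy":0,"dz":-0.2,"wx":0,"wy":0,"wz":0},{"hand":-1,"dx":0,"dy":0,"dz":-0.2,"wx":0,"wy":0,"wz":0},{"hand":-1,"dx":0,"dy":0,"dz":0,"wx":0,"wy":0,"wz":0},{"hand":-1,"dx":0,"dy":0,"dz":0,"wx":0,"wy":0,"wz":0}]'
```

```text
time_s: 5.55
position: [0.5879, -0.2279, 0.1479]
tcp_rot: [[0.952, 0.306, 0.0], [0.306, -0.952, 0.001], [0.0, -0.0, -1.0]]
force: [0.5, -1.5, 6.4]
opening: 0.618
```

```bash
python3 -m handwheel '[{"hand":-1,"dx":0,"dy":0,"dz":-0.2,"wx":0,"wy":0,"wz":0},{"hand":-1,"dx":0,"dy":0,"dz":-0.25,"wx":0,"wy":0,"wz":0},{"hand":-1,"dx":0,"dy":0,"dz":0,"wx":0,"wy":0,"wz":0},{"hand":-1,"dx":0,"dy":0,"dz":0,"wx":0,"wy":0,"wz":0}]'
python3 - <<'E'
from h import *
p,d=vision.capture("scene")
cv2.imwrite("pics/scene3.png",cv2.resize(p[110:190,190:270],None,fx=7,fy=7,interpolation=cv2.INTER_CUBIC)[...,::-1])
E
```

```text
time_s: 5.95
position: [0.5879, -0.228, 0.144]
tcp_rot: [[0.952, 0.306, 0.0], [0.306, -0.952, 0.0], [0.0, -0.0, -1.0]]
force: [-1.6, -0.4, 10.0]
opening: 0.618
```

View pics/scene3.png

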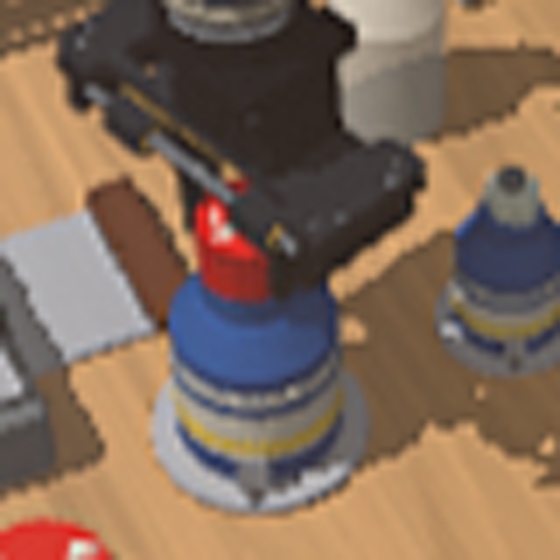

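The cap is gripped and pushed 6.6 mm at about 11 N, which matches the spring. Now turning it anticlockwise.

```bash
python3 -m handwheel '[{"hand":-1,"dx":0,"dy":0,"dz":0,"wx":0,"wy":0,"wz":0.05},{"hand":-1,"dx":0,"dy":0,"dz":0,"wx":0,"wy":0,"wz":0.08},{"hand":-1,"dx":0,"dy":0,"dz":0,"wx":0,"wy":0,"wz":0.08},{"hand":-1,"dx":0,"dy":0,"dz":0,"wx":0,"wy":0,"wz":0.08}]'
python3 - <<'E'
from rig import bot
s=bot.read_state();print(s['moment'],s['force'],s['position'])
E
```

```text
time_s: 6.4
position: [0.5884, -0.2276, 0.1442]
tcp_rot: [[0.823, 0.568, 0.001], [0.568, -0.823, 0.001], [0.002, 0.0, -1.0]]
force: [-0.3, 0.7, 9.6]
opening: 0.617
[ 0.05463296  0.08213959 -0.04272698] [-0.32475615  0.73093759  9.56491061] [ 0.58836662 -0.22758829  0.14421318]
```

```bash
python3 -m handwheel '[{"hand":-1,"dx":0,"dy":0,"dz":0,"wx":0,"wy":0,"wz":0.1},{"hand":-1,"dx":0,"dy":0,"dz":0,"wx":0,"wy":0,"wz":0.1},{"hand":-1,"dx":0,"dy":0,"dz":0,"wx":0,"wy":0,"wz":0.1},{"hand":-1,"dx":0,"dy":0,"dz":0,"wx":0,"wy":0,"wz":0.1},{"hand":-1,"dx":0,"dy":0,"dz":0,"wx":0,"wy":0,"wz":0.1},{"hand":-1,"dx":0,"dy":0,"dz":0,"wx":0,"wy":0,"wz":0}]'
python3 - <<'E'
from rig import bot
s=bot.read_state();print(s['moment'])
E
```

```text
time_s: 7.0
position: [0.5885, -0.2275, 0.1442]
tcp_rot: [[0.451, 0.892, 0.002], [0.892, -0.451, 0.001], [0.002, 0.001, -1.0]]
force: [-0.5, 1.2, 9.4]
opening: 0.615
[0.19982738 0.05836908 0.06348058]
```

```bash
python3 -m handwheel '[{"hand":-1,"dx":0,"dy":0,"dz":0,"wx":0,"wy":0,"wz":0.1},{"hand":-1,"dx":0,"dy":0,"dz":0,"wx":0,"wy":0,"wz":0.1},{"hand":-1,"dx":0,"dy":0,"dz":0,"wx":0,"wy":0,"wz":0.1},{"hand":-1,"dx":0,"dy":0,"dz":0,"wx":0,"wy":0,"wz":0.1},{"hand":-1,"dx":0,"dy":0,"dz":0,"wx":0,"wy":0,"wz":0},{"hand":-1,"dx":0,"dy":0,"dz":0,"wx":0,"wy":0,"wz":0}]'
python3 - <<'E'
from h import *
from rig import bot
s=bot.read_state();R=s['tcp_rot'];print(s['moment'],np.degrees(np.arctan2(R[1,0],R[0,0])))
p,d=vision.capture("scene")
cv2.imwrite("pics/scene4.png",cv2.resize(p[110:190,190:270],None,fx=7,fy=7,interpolation=cv2.INTER_CUBIC)[...,::-1])
E
```

```text
time_s: 7.6
position: [0.5879, -0.227, 0.144]
tcp_rot: [[0.069, 0.998, 0.0], [0.998, -0.069, 0.002], [0.002, -0.0, -1.0]]
force: [-1.6, 0.4, 10.1]
opening: 0.618
[0.17529854 0.12132911 0.03433676] 86.02622553687563
```

View pics/scene4.png

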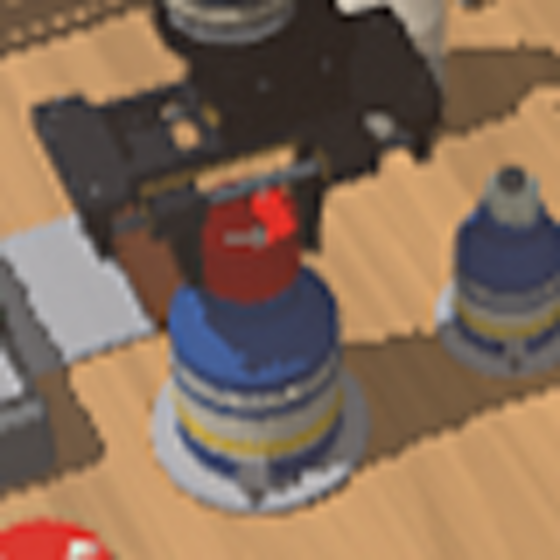

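The cap turned 68° with the gripper (arrow now at (245,235)) and the torque stayed low. Lifting gently.

```bash
python3 -m handwheel '[{"hand":-1,"dx":0,"dy":0,"dz":0.3,"wx":0,"wy":0,"wz":0},{"hand":-1,"dx":0,"dy":0,"dz":0.3,"wx":0,"wy":0,"wz":0},{"hand":-1,"dx":0,"dy":0,"dz":0.3,"wx":0,"wy":0,"wz":0},{"hand":-1,"dx":0,"dy":0,"dz":0.3,"wx":0,"wy":0,"wz":0},{"hand":-1,"dx":0,"dy":0,"dz":0,"wx":0,"wy":0,"wz":0}]'
```

```text
time_s: 8.15
position: [0.5873, -0.2277, 0.1538]
tcp_rot: [[0.07, 0.998, -0.002], [0.998, -0.07, 0.001], [0.001, -0.002, -1.0]]
force: [0.2, 0.9, -0.3]
opening: 0.617
```

```bash
python3 -m handwheel '[{"hand":-1,"dx":0,"dy":0,"dz":0.4,"wx":0,"wy":0,"wz":0},{"hand":-1,"dx":0,"dy":0,"dz":0.4,"wx":0,"wy":0,"wz":0},{"hand":-1,"dx":0,"dy":0,"dz":0.5,"wx":0,"wy":0,"wz":0},{"hand":-1,"dx":0,"dy":0,"dz":0.5,"wx":0,"wy":0,"wz":0},{"hand":-1,"dx":0,"dy":0,"dz":0,"wx":0,"wy":0,"wz":0}]'
```

```text
time_s: 8.65
position: [0.5886, -0.2289, 0.1731]
tcp_rot: [[0.07, 0.998, 0.002], [0.998, -0.07, -0.001], [-0.001, 0.002, -1.0]]
force: [0.2, 0.4, -0.1]
opening: 0.618
```

```bash
python3 -m handwheel '[{"hand":-1,"dx":0,"dy":0,"dz":1,"wx":0,"wy":0,"wz":0},{"hand":-1,"dx":0,"dy":0,"dz":1,"wx":0,"wy":0,"wz":0},{"hand":-1,"dx":0,"dy":0,"dz":1.5,"wx":0,"wy":0,"wz":0},{"hand":-1,"dx":0,"dy":0,"dz":1.5,"wx":0,"wy":0,"wz":0},{"hand":-1,"dx":0,"dy":0,"dz":1.5,"wx":0,"wy":0,"wz":0},{"hand":-1,"dx":-0.05,"dy":0.1,"dz":1.5,"wx":0,"wy":0,"wz":0},{"hand":-1,"dx":0,"dy":0,"dz":1,"wx":0,"wy":0,"wz":0},{"hand":-1,"dx":0,"dy":0,"dz":0.6,"wx":0,"wy":0,"wz":0},{"hand":-1,"dx":0,"dy":0,"dz":0,"wx":0,"wy":0,"wz":0},{"hand":-1,"dx":0,"dy":0,"dz":0,"wx":0,"wy":0,"wz":0}]'
python3 - <<'E'
from h import *
from rig import bot
p,d=vision.capture("scene")
W=world("scene",d);m=red(p);mm=np.zeros_like(m);mm[85:150,200:250]=m[85:150,200:250];w=W[mm&(d>0)];w=w[w[:,2]>.2]
print(len(w),np.percentile(w,[2,50,98],axis=0).round(4))
cv2.imwrite("pics/scene5.png",cv2.resize(p[70:190,165:285],None,fx=5,fy=5,interpolation=cv2.INTER_CUBIC)[...,::-1])
p,d=vision.capture("top");cv2.imwrite("pics/top5.png",p[...,::-1])
s=bot.read_state();print(s['qvel'].round(2),s['position'],s['time_s'],s['opening'])
E
```

```text
time_s: 9.65
position: [0.5872, -0.2274, 0.2676]
tcp_rot: [[0.07, 0.998, -0.001], [0.998, -0.07, 0.0], [0.0, -0.001, -1.0]]
force: [0.5, -0.4, -1.5]
opening: 0.619
193 [[ 0.5637 -0.2404  0.2642]
 [ 0.5897 -0.2099  0.2913]
 [ 0.6125 -0.1981  0.2992]]
[-0.01  0.06 -0.05  0.04 -0.04  0.06] [ 0.5869877  -0.22729012  0.26711546] 9.75 0.6177774595896538
```

View pics/scene5.png

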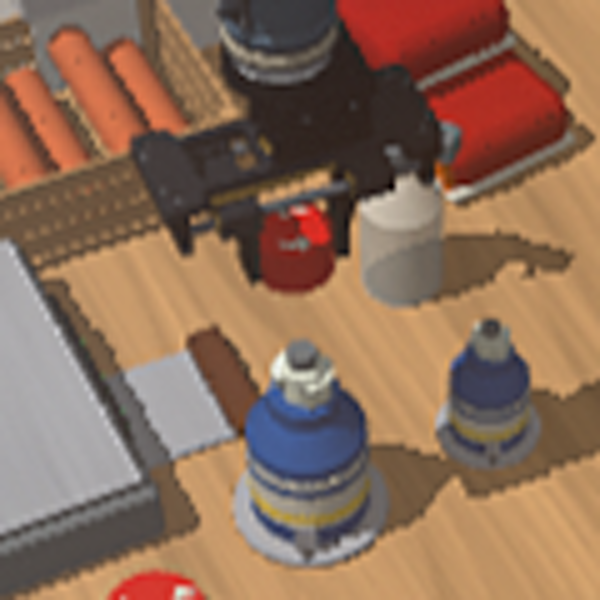

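View pics/top5.png

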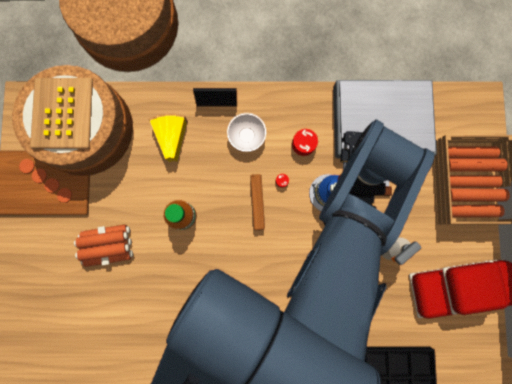

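The cap (297,248) is held level above the open neck (303,375) with the sprung disc showing, and nothing else has moved. Its rim is about 98–101 mm above the neck. I'll settle briefly and hand in.

```bash
python3 -m handwheel '[{"hand":-1,"dx":0,"dy":0,"dz":0.1,"wx":0,"wy":0,"wz":0},{"hand":-1,"dx":0,"dy":0,"dz":0,"wx":0,"wy":0,"wz":0},{"hand":-1,"dx":0,"dy":0,"dz":0,"wx":0,"wy":0,"wz":0},{"hand":-1,"dx":0,"dy":0,"dz":0,"wx":0,"wy":0,"wz":0},{"hand":-1,"dx":0,"dy":0,"dz":0,"wx":0,"wy":0,"wz":0}]'
python3 -c "
from rig import hand_in
print(hand_in())"
```

```text
time_s: 10.25
position: [0.5874, -0.2275, 0.269]
tcp_rot: [[0.07, 0.998, -0.0], [0.998, -0.07, 0.0], [0.0, -0.0, -1.0]]
force: [0.2, 0.1, -1.4]
opening: 0.618
the job is handed in; nothing more can be done
None
```

The blue canister is open and the job is handed in. I gripped the middle-sized red cap, pushed it down 6.6 mm (about 11 N), turned it 68° anticlockwise and lifted it straight off.

- **Final pose:** at hand-in, 10.25 s on the clock, the cap was still in the gripper, level and at rest. From the arm's position its lower rim is about 10 cm above the neck. The axis offset is about 1–2 mm at most, within measurement error.
- **Checks:** the last scene picture shows the open white neck with its grey disc, and the opening stayed at 0.618, so the grip held. The last top picture shows the other things where they stood, though the arm hides part of that view.
- **Disagreements:** the two cameras differed by about 5 mm on the cap's position before the grasp. I settled it by feeling the contact force while closing the fingers. After that, side forces stayed below about 2 N during the turn and lift.

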